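Put the dried whetstones away in their trays

ROBOT

A 6-joint arm with a two-finger parallel gripper is mounted at the origin on the work surface. World frame = base frame: x ahead of the robot, y to its left, z up, the work surface at z = 0. Lengths are in m, angles in rad, forces in N, time in s.
With the tool pointing down it reaches from about 0.375 to 0.975 m from the base axis. Payload 3.8 kg.
Tool frame: the origin (TCP) lies midway between the tips of the shut fingers; the grasp point (between the pads) lies 19 mm behind it; z points along the fingers, y is the line along which they close (so a half turn about z gives the same grasp; the last joint's range is limited). The gripper opens to 85 mm and grips with 20 to 120 N. Pads are 22 mm wide; open, the fingers measure 114 mm over their backs; the gripper's body (76 mm by 85 mm) begins 54 mm behind the grasp point. The pads swing forward as they close: fully open they stand 13 mm farther back than shut.
Start: joints at [-1.335, 0.264, 1.604, -0, 1.274, -0.037], TCP at [0.182, -0.65, 0.231] pointing down, gripper open.
Joint ranges: [-2.63, 2.63], [-0.94, 2.18], [0.31, 2.57], [-1.31, 4.45], [0, 2.66], [-2.55, 2.55]. Speed limits (rad/s): [2.57, 2.57, 3.14, 3.14, 3.14, 3.14].

INTERFACE

Orientations are given as a rotation vector (axis times angle).
In Python, from workcell import status, read_camera, workorder, masks_of gives the robot as it stands.
- The arm moves only by the tool drive_tool, never from a script. Its argument "rows" is a list of rows, each a list of 7 numbers: the turn, a rotation vector about the tool's x, y, z in degrees, then the shift along the tool's x, y, z in m, then the opening, from 0 (shut) to 1 (fully open). In form: [[ax, ay, az, tx, ty, tz, claw], ...]. A call has 1 to 8 rows; each row shifts and turns the commanded pose from where the row before left it, along the tool's axes as they then stand; what a row does not reach is not made up. A row lasts 1/12 s, in which the tool goes at most 41.7 mm and 7.16 degrees, less where a joint would pass 70% of its speed; a pose out of reach is approached as far as the arm can. A call is refused whole if a number of a shift passes 0.0417 or a number of a turn 7.16, either way. A call with a gripper value outside its range is refused whole. The fingers move at their own pace and stop on an object; "force" is the grip in N (left out, the last holds). Time passes only in rows, so rows that do not move let the fingers close. It gives the time, the measured TCP pose, the force, the opening and the grip force at its end, in the units of the state.
- status.read_state(): the state, without advancing time (a new reading comes with each control period).
- read_camera(name): name is "side" or "top" or "wrist"; returns a dict with "color" (480x640x3 uint8, red, green, blue), "intrinsics" (3x3 intrinsics, pixels), "D" ([k1, k2, p1, p2, k3] as OpenCV has them; the pictures are not rectified), "world_from_camera" (4x4, takes a point from camera to world coordinates); the wrist camera has in their place "mount" (4x4, takes a point from camera to tool coordinates, whose origin is the TCP and whose axes are the flange's). Camera axes: x right, y up, looking along -z (the intrinsics and any distortion apply to the point x, -y, -z); pixel columns grow to the right and rows downward; lengths in m; the calibration is good to about 2 mm. A picture is of the moment at which its call begins: read the wrist's pose just before it. There is no depth.
- workorder.finish_job(): hands the job in; it is judged then, once.
Trained networks look in a picture, given as the dict that the camera call returned (one of the last four; its "shot" number tells which), for a name from the list of things; names that differ only in an ending like _2 or _b are one class to them, and where a whole thing is asked for, a point or a joint stands for the part that bears it (a point fixed in the world has none). Each returns a list of dicts, best first, with "score" (0 to 1); they miss things now and then, are a little off and sometimes report something else, mostly with a low value. They report only what shows in the picture. A call takes as long as a camera call. They do not tell look-alikes from the thing itself.
- masks_of(picture, name): "mask" (480x640 bool, what is visible of it) and "bbox" ([left, top, right, bottom] in pixels, round what is visible of it).
The state is a dict: "time": time; "q": joint angles; "joint_vel": joint speeds; "joint_torque": joint torques, N m; "tool_pos": TCP position; "tcp_rot": TCP orientation; "wrist_force": force on the tool from outside, world axes, zero at the start; "torque": the same for the moment, N m; "width": opening from 0.0 (shut) to 1.0 (fully open); "grip_force": force on a finger pad.
Only numpy, scipy, OpenCV 4.12 (cv2) and the standard library are available. Lean on these libraries where they do the work, as an engineer would, in place of code of your own. Each camera call takes 0.05 s, during which the arm holds its last target. There are 200 camera calls.

TASK

The four sharpening stones cross-stacked on the drip tray have dried: take the stack apart and lay each stone flat in the wooden tray whose ends are painted in its own colour, fully down inside the rim. The stones are brittle, so set them down rather than let them drop, and leave the spray bottle and the honing guide where they stand.

Things in the scene. Friction and masses are not known exactly. Their poses are not given: they have to be found in the camera images.
- coarse_stone: Whetstone, charcoal black, a bar 180 mm long (x), 46 wide (y), 25 thick (z), 0.3 to 0.6 kg. Origin at the centre of its underside, z up. Either way round is right. Starts as one of the two parallel lower stones, underside at z = 18 mm on a slatted drip tray (205 x 175 x 18 mm, fixed); centres of a pair about 88 mm apart, 42 mm free between.
- medium_stone: Whetstone, orange-brown, a bar 170 mm long (x), 46 wide (y), 25 thick (z), 0.3 to 0.6 kg. Origin at the centre of its underside, z up. Either way round is right. Starts as one of the two parallel lower stones, underside at z = 18 mm on a slatted drip tray (205 x 175 x 18 mm, fixed); centres of a pair about 88 mm apart, 42 mm free between.
- green_stone: Whetstone, dark green, a bar 165 mm long (x), 46 wide (y), 25 thick (z), 0.3 to 0.6 kg. Origin at the centre of its underside, z up. Either way round is right. Starts as one of the two parallel upper stones, underside at z = 43 mm, across the lower two; centres of a pair about 88 mm apart, 42 mm free between.
- fine_stone: Whetstone, creamy white, a bar 155 mm long (x), 46 wide (y), 25 thick (z), 0.3 to 0.6 kg. Origin at the centre of its underside, z up. Either way round is right. Starts as one of the two parallel upper stones, underside at z = 43 mm, across the lower two; centres of a pair about 88 mm apart, 42 mm free between.
- coarse_tray: Wooden tray for the charcoal black stone, fixed: pale wood, 232 x 74 mm, 16 mm high; grey floor, both end strips (18 mm) painted charcoal black. Origin at the centre of its underside, x along its length, z up. Recess centred, 196 x 62 mm (8 mm play all round); its floor is 10 mm above the bench, the rim 6 mm above the floor; a seated stone's top is 35 mm above the bench.
- medium_tray: Wooden tray for the orange-brown stone, fixed: pale wood, 222 x 74 mm, 16 mm high; grey floor, both end strips (18 mm) painted orange-brown. Origin at the centre of its underside, x along its length, z up. Recess centred, 186 x 62 mm (8 mm play all round); its floor is 10 mm above the bench, the rim 6 mm above the floor; a seated stone's top is 35 mm above the bench.
- green_tray: Wooden tray for the dark green stone, fixed: pale wood, 217 x 74 mm, 16 mm high; grey floor, both end strips (18 mm) painted dark green. Origin at the centre of its underside, x along its length, z up. Recess centred, 181 x 62 mm (8 mm play all round); its floor is 10 mm above the bench, the rim 6 mm above the floor; a seated stone's top is 35 mm above the bench.
- fine_tray: Wooden tray for the creamy white stone, fixed: pale wood, 207 x 74 mm, 16 mm high; grey floor, both end strips (18 mm) painted creamy white. Origin at the centre of its underside, x along its length, z up. Recess centred, 171 x 62 mm (8 mm play all round); its floor is 10 mm above the bench, the rim 6 mm above the floor; a seated stone's top is 35 mm above the bench.
- spray_bottle: Loose light-blue spray bottle with a blue trigger head, 62 mm diameter, 156 mm tall, standing upright beyond the stack; origin at the centre of its base. Not to be moved.
- honing_guide: Loose aluminium honing guide with a brass knob, about 55 x 105 mm, 33 mm high, standing beyond the stack; origin at the middle of its underside. Not to be moved.
There are look-alikes about, which are no part of the job. Of the things that look like the green_stone, the largest one is meant.

How it is judged:
At the end, for the whole second after the job is handed in: Each stone lies at rest in the tray of its own colour: centre within 14 mm of the tray's centre, underside on the recess floor (7 to 13 mm above the tray's underside), long axis within 0.25 rad of the tray's (either way round), tilt under 0.05 rad (horizontal distance between coarse_stone and coarse_tray below 0.014 m and z of coarse_stone in the frame of coarse_tray between 0.007 and 0.013 m and angle between the x axis of coarse_stone and the x axis of coarse_tray, either way round below 0.25 rad and angle between each of coarse_stone, medium_stone, green_stone, fine_stone's own z axis and vertical below 0.05 rad and linear speed of each of coarse_stone, medium_stone, green_stone, fine_stone below 0.01 m/s and horizontal distance between medium_stone and medium_tray below 0.014 m and z of medium_stone in the frame of medium_tray between 0.007 and 0.013 m and angle between the x axis of medium_stone and the x axis of medium_tray, either way round below 0.25 rad and horizontal distance between green_stone and green_tray below 0.014 m and z of green_stone in the frame of green_tray between 0.007 and 0.013 m and angle between the x axis of green_stone and the x axis of green_tray, either way round below 0.25 rad and horizontal distance between fine_stone and fine_tray below 0.014 m and z of fine_stone in the frame of fine_tray between 0.007 and 0.013 m and angle between the x axis of fine_stone and the x axis of fine_tray, either way round below 0.25 rad); the robot touches nothing.
It fails at once if a stone falls: it moves faster than 0.6 m/s with no finger on it (a drop of about 18 mm) ((linear speed of coarse_stone above 0.6 m/s and contact force between the fingers and coarse_stone below 0.05 N) or (linear speed of medium_stone above 0.6 m/s and contact force between the fingers and medium_stone below 0.05 N) or (linear speed of green_stone above 0.6 m/s and contact force between the fingers and green_stone below 0.05 N) or (linear speed of fine_stone above 0.6 m/s and contact force between the fingers and fine_stone below 0.05 N)).
It fails at once if the spray bottle is moved more than 20 mm (distance of spray_bottle from where it was at the start of the episode above 0.02 m).
It fails at once if the honing guide is moved more than 20 mm (distance of honing_guide from where it was at the start of the episode above 0.02 m).
It also fails if it takes over 106 s, if anything falls off the work surface, if the arm or the gripper's body presses on something with over 40 N, if the wrist force passes 120 N, or if a joint passes its speed limit or range.

## Working session

There is one attempt and no reset: what is moved stays moved. The work goes in short steps, Python scripts to look and compute and a tool call to move; the robot and the scene stay as the last step left them, time stands still between calls to the robot, and variables do not carry over. Pictures are saved under pics/ and viewed, at most 14 in all, crops included, and the job is handed in when it is done.

Besides the shell and the picture viewer there is one more tool, called after ">>>" in YAML: its name, and indented under it one key for each argument. drive_tool: Moves the arm, as the interface text tells. Its arguments: {"type":"object","properties":{"rows":{"type":"array"},"force":{"type":"number"}},"required":["rows"]}

```bash
ls; mkdir -p pics; python3 - <<'E'
from workcell import status, read_camera, masks_of
import cv2,numpy as np
print(status.read_state())
for n in("top","side"):
    p=read_camera(n); cv2.imwrite(f"pics/{n}0.png",p["color"][:,:,::-1]); print(n,p["intrinsics"].tolist(),p["D"],np.round(p["world_from_camera"],4).tolist())
E
```

```text
pics
{'time': 0.0, 'q': array([-1.33488172e+00,  2.64781859e-01,  1.60539940e+00, -2.61208470e-05,
        1.27369930e+00, -3.68849315e-02]), 'joint_vel': array([-1.18395627e-03,  3.37135424e-04,  7.95624382e-05,  1.64619752e-03,
        4.32971594e-04, -1.95296348e-03]), 'joint_torque': array([-1.98374601e-04, -5.15111697e+01, -3.67316616e+01,  9.77685295e-05,
        1.28874276e-02, -7.17242756e-06]), 'tool_pos': array([ 0.1816897 , -0.64931429,  0.22992897]), 'tcp_rot': array([-3.11015879e+00, -4.26887709e-01,  3.95787407e-04]), 'wrist_force': array([ 0.07519655, -0.05019368,  0.38139419]), 'torque': array([ 0.01558426, -0.03999425, -0.0318996 ]), 'grip_force': 0.0, 'width': 0.9995645727097253}
top [[554.8393319394453, 0.0, 326.6814395849439], [0.0, 554.8393319394453, 237.0443301903055], [0.0, 0.0, 1.0]] [-0.13250282  0.          0.          0.          0.        ] [[-0.0186, 0.9973, -0.0715, 0.4555], [-0.9998, -0.0177, 0.0129, 0.0187], [0.0116, 0.0717, 0.9974, 1.1605], [0.0, 0.0, 0.0, 1.0]]
side [[595.1651228892802, 0.0, 325.1728792127246], [0.0, 595.1651228892802, 237.9428674465169], [0.0, 0.0, 1.0]] [-0.07638689  0.          0.          0.          0.        ] [[-0.9529, 0.1293, -0.2744, 0.1301], [-0.3031, -0.446, 0.8422, 1.2021], [-0.0135, 0.8856, 0.4642, 0.7466], [0.0, 0.0, 0.0, 1.0]]
```

View pics/top0.png

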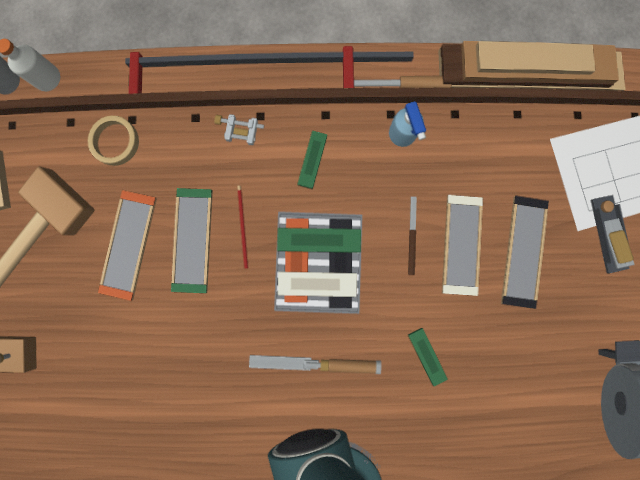

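View pics/side0.png

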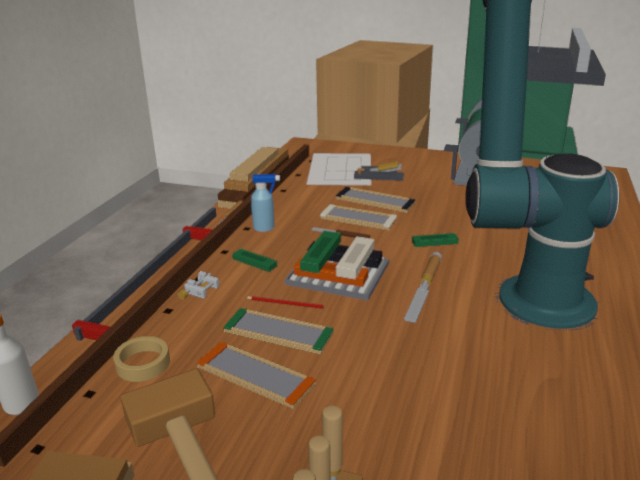

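```bash
cat > h.py <<'E'
from workcell import status, read_camera, masks_of
import cv2,numpy as np
from scipy.optimize import minimize
from scipy.spatial.transform import Rotation as R
L=dict(coarse_stone=.18,medium_stone=.17,green_stone=.165,fine_stone=.155,coarse_tray=.232,medium_tray=.222,green_tray=.217,fine_tray=.207)
def wfc(p):
    if "world_from_camera" in p: return np.array(p["world_from_camera"])
    return p["T"]
def proj(p,P):
    T=np.linalg.inv(wfc(p)); q=P@T[:3,:3].T+T[:3,3]; q=q*[1,-1,-1]
    return cv2.projectPoints(q.reshape(-1,1,3),np.zeros(3),np.zeros(3),p["intrinsics"],p["D"])[0].reshape(-1,2)
def ray(p,uv,z):
    u=cv2.undistortPoints(np.array([[uv]],float),p["intrinsics"],p["D"])[0,0]
    T=wfc(p); d=T[:3,:3]@[u[0],-u[1],-1]; o=T[:3,3]; return (o+d*(z-o[2])/d[2])[:2]
def box(x,y,a,l,w,z0,z1):
    c=np.array([[sx*l/2,sy*w/2,z] for z in(z0,z1) for sx in(-1,1) for sy in(-1,1)])
    c[:,:2]=c[:,:2]@np.array([[np.cos(a),np.sin(a)],[-np.sin(a),np.cos(a)]])+[x,y]; return c
def fit(p,m,name,z0,a0):
    l=L[name]; w,h=(.074,.016) if 'tray' in name else (.046,.025)
    ys,xs=np.nonzero(m); S=4
    M=cv2.resize(m.astype(np.uint8),None,fx=S,fy=S,interpolation=cv2.INTER_NEAREST)
    def f(v):
        q=proj(p,box(v[0],v[1],v[2],l,w,z0,z0+h)); hu=cv2.convexHull(((q+.5)*S*16).astype(np.int32))
        I=np.zeros_like(M); cv2.fillPoly(I,[hu],1,shift=4); return 1-(I&M).sum()/max((I|M).sum(),1)
    x0=np.r_[ray(p,(xs.mean(),ys.mean()),z0+h*.7),a0]; best=None
    for k in(0,1):
        r=minimize(f,x0,method='Nelder-Mead',options=dict(initial_simplex=[x0,x0+[.01,0,0],x0+[0,.01,0],x0+[0,0,.1]],xatol=1e-4,fatol=1e-5)); x0=r.x
    return r.x,r.fun
def wrist():
    s=status.read_state(); p=read_camera("wrist"); T=np.eye(4); T[:3,:3]=R.from_rotvec(s["tcp_rot"]).as_matrix(); T[:3,3]=s["tool_pos"]
    p["T"]=T@np.array(p["mount"]); return p
E
python3 - <<'E'
from h import *
for n in("top","side"):
    p=read_camera(n)
    for o in L:
        a0=np.pi/2 if o in('green_stone','fine_stone') else 0
        z={'green_stone':.043,'fine_stone':.043}.get(o,0 if 'tray' in o else .018)
        for d in masks_of(p,o)[:3]:
            v,e=fit(p,d["mask"],o,z,a0); print(n,o,round(d["score"],2),int(d["mask"].sum()),d["bbox"],np.round(v,4),round(e,3))
s=status.read_state(); print(R.from_rotvec(s["tcp_rot"]).as_matrix().round(3).tolist())
E
```

```text
top coarse_stone 0.85 847 [326.0, 221.6, 350.9, 307.9] [ 0.4837 -0.0221 -0.0161] 0.591
top coarse_stone 0.43 3596 [439.3, 195.3, 481.8, 293.7] [ 0.5095 -0.2738  0.0104] 0.379
top medium_stone 0.97 760 [286.1, 220.8, 310.3, 301.9] [ 0.4905  0.0673 -0.014 ] 0.613
top green_stone 0.95 919 [294.8, 134.9, 325.3, 190.4] [0.7108 0.0288 2.9968] 0.523
top green_stone 0.92 976 [408.4, 325.9, 446.4, 386.5] [ 0.3124 -0.1822  0.5437] 0.524
top green_stone 0.65 1992 [277.4, 228.7, 358.9, 256.4] [0.5289 0.0211 1.5371] 0.027
top fine_stone 0.72 986 [327.9, 220.2, 351.2, 309.8] [ 0.4808 -0.0142  1.5811] 0.797
top fine_stone 0.6 1781 [279.2, 271.9, 357.3, 298.2] [0.4429 0.0255 1.5211] 0.057
top medium_tray 0.65 3731 [100.0, 192.1, 156.3, 299.3] [ 0.5302  0.4262 -0.236 ] 0.042
top green_tray 0.63 3730 [169.6, 191.0, 212.3, 294.3] [ 0.5371  0.2871 -0.0588] 0.031
top green_tray 0.37 3760 [100.6, 191.5, 154.8, 300.7] [ 0.5292  0.4259 -0.2262] 0.045
top fine_tray 0.89 3600 [442.4, 194.5, 482.6, 296.1] [ 0.5167 -0.2804 -0.0861] 0.023
side coarse_stone 0.63 437 [328.8, 242.9, 384.8, 268.7] [ 0.4661 -0.0325 -
[... 156 characters left out ...]
 [0.5297 0.01   1.5523] 0.062
side green_stone 0.56 508 [413.4, 232.6, 456.3, 246.3] [ 0.2881 -0.109   0.8311] 0.569
side fine_stone 0.95 925 [333.1, 235.6, 370.4, 280.7] [0.442  0.0152 1.5516] 0.072
side coarse_tray 0.72 1068 [338.1, 185.7, 413.6, 212.5] [ 0.4999 -0.4313 -0.1737] 0.076
side coarse_tray 0.51 1147 [322.7, 205.2, 397.2, 232.9] [ 0.5275 -0.2953 -0.0898] 0.147
side medium_tray 0.84 3685 [196.3, 342.3, 314.8, 411.8] [ 0.5295  0.4185 -0.2209] 0.048
side green_tray 0.96 2844 [223.0, 307.5, 332.4, 355.4] [ 0.5372  0.2786 -0.061 ] 0.042
side fine_tray 0.96 1185 [321.0, 204.8, 397.9, 232.5] [ 0.518  -0.2944 -0.0989] 0.045
[[0.963, 0.269, 0.0], [0.269, -0.963, -0.0], [-0.0, 0.0, -1.0]]
```

```bash
cat >> h.py <<'E'
def now():
    s=status.read_state(); M=R.from_rotvec(s["tcp_rot"]).as_matrix(); return [*s["tool_pos"],np.degrees(np.arctan2(M[1,0],M[0,0]))]
def plan(cur,wps):
    """wps: (x,y,z,yawdeg,claw[,vmax]); prints rows"""
    c=np.array(cur[:3],float); ps=cur[3]
    for w in wps:
        t=np.array(w[:3]); vm=w[5] if len(w)>5 else .04
        dy=(w[3]-ps+180)%360-180
        n=int(max(1,np.ceil(np.linalg.norm(t-c)/vm-.02),np.ceil(abs(dy)/7))); rows=[]
        for i in range(n):
            k=n-i; az=round(-((w[3]-ps+180)%360-180)/k,1); d=(t-c)/k; a=np.radians(ps)
            B=np.array([[np.cos(a),np.sin(a),0],[np.sin(a),-np.cos(a),0],[0,0,-1]])
            sh=np.round(B.T@d,3 if i<n-1 else 4); c=c+B@sh; ps-=az; rows.append([0,0,az,*sh.tolist(),w[4]])
        print(n,rows)
    return [*c,ps]
E
python3 - <<'E'
from h import *
plan(now(),[(.42,-.35,.33,42,1),(.46,.02,.33,88,1)])
E
```

```text
10 [[0, 0, np.float64(-2.6), 0.031, -0.022, -0.01, 1], [0, 0, np.float64(-2.6), 0.032, -0.021, -0.01, 1], [0, 0, np.float64(-2.6), 0.033, -0.02, -0.01, 1], [0, 0, np.float64(-2.7), 0.034, -0.018, -0.01, 1], [0, 0, np.float64(-2.6), 0.035, -0.016, -0.01, 1], [0, 0, np.float64(-2.7), 0.035, -0.015, -0.01, 1], [0, 0, np.float64(-2.6), 0.036, -0.013, -0.01, 1], [0, 0, np.float64(-2.7), 0.036, -0.012, -0.01, 1], [0, 0, np.float64(-2.6), 0.037, -0.01, -0.009, 1], [0, 0, np.float64(-2.7), 0.0377, -0.0082, -0.0097, 1]]
10 [[0, 0, np.float64(-4.6), 0.028, -0.025, -0.0, 1], [0, 0, np.float64(-4.6), 0.03, -0.022, -0.0, 1], [0, 0, np.float64(-4.6), 0.031, -0.02, -0.0, 1], [0, 0, np.float64(-4.6), 0.033, -0.018, -0.0, 1], [0, 0, np.float64(-4.6), 0.034, -0.015, -0.0, 1], [0, 0, np.float64(-4.6), 0.035, -0.012, -0.0, 1], [0, 0, np.float64(-4.6), 0.036, -0.009, -0.0, 1], [0, 0, np.float64(-4.6), 0.037, -0.006, -0.0, 1], [0, 0, np.float64(-4.6), 0.037, -0.003, -0.0, 1], [0, 0, np.float64(-4.6), 0.0371, -0.0005, -0.0, 1]]
```

>>> drive_tool:
  rows:
    - [0,0,-2.6,0.031,-0.022,-0.01,1]
    - [0,0,-2.6,0.032,-0.021,-0.01,1]
    - [0,0,-2.6,0.033,-0.02,-0.01,1]
    - [0,0,-2.7,0.034,-0.018,-0.01,1]
    - [0,0,-2.6,0.035,-0.016,-0.01,1]
    - [0,0,-2.7,0.035,-0.015,-0.01,1]
    - [0,0,-2.6,0.036,-0.013,-0.01,1]

```text
time: 1.58
tool_pos: [0.3499, -0.4389, 0.302]
tcp_rot: [3.003, 0.922, 0.0]
wrist_force: [0.7, -0.3, 0.5]
width: 1.001
grip_force: 0.0
```

>>> drive_tool:
  rows:
    - [0,0,-2.7,0.036,-0.012,-0.01,1]
    - [0,0,-2.6,0.037,-0.01,-0.009,1]
    - [0,0,-2.7,0.038,-0.008,-0.01,1]
    - [0,0,-4.6,0.028,-0.025,0,1]
    - [0,0,-4.6,0.03,-0.022,0,1]
    - [0,0,-4.6,0.031,-0.02,0,1]
    - [0,0,-4.6,0.033,-0.018,0,1]

```text
time: 2.17
tool_pos: [0.4365, -0.1999, 0.3305]
tcp_rot: [2.711, 1.586, 0.001]
wrist_force: [0.6, 0.9, 0.8]
width: 0.999
grip_force: 0.0
```

>>> drive_tool:
  rows:
    - [0,0,-4.6,0.034,-0.015,0,1]
    - [0,0,-4.6,0.035,-0.012,0,1]
    - [0,0,-4.6,0.036,-0.009,0,1]
    - [0,0,-4.6,0.037,-0.006,0,1]
    - [0,0,-4.6,0.037,-0.003,0,1]
    - [0,0,-4.6,0.037,0,0,1]
    - [0,0,0,0,0,0,1]
    - [0,0,0,0,0,0,1]

```text
time: 2.83
tool_pos: [0.4608, 0.0217, 0.3304]
tcp_rot: [2.255, 2.187, 0.0]
wrist_force: [0.7, -1.1, 0.1]
width: 1.002
grip_force: 0.0
```

```bash
python3 - <<'E'
from h import *
print(now(), status.read_state()["q"].round(2))
p=wrist(); cv2.imwrite("pics/w1.png",p["color"][:,:,::-1]); print(np.round(p["mount"],3).tolist(), p["D"])
for o,z in(('green_stone',.043),('fine_stone',.043),('medium_stone',.018),('coarse_stone',.018)):
    for d in masks_of(p,o)[:3]:
        v,e=fit(p,d["mask"],o,z,np.pi/2 if z>.03 else 0); print(o,round(d["score"],2),d["bbox"],v.round(4),round(e,3))
E
```

```text
[np.float64(0.46082319918036924), np.float64(0.02173584505450085), np.float64(0.33043240640738003), np.float64(88.26340848240963)] [-0.01 -0.2   1.9  -0.    1.44  0.02]
[[0.001, 0.952, 0.306, 0.078], [1.0, -0.001, -0.001, 0.0], [-0.0, 0.306, -0.952, -0.142], [0.0, 0.0, 0.0, 1.0]] [-0.07387401  0.          0.          0.          0.        ]
green_stone 0.93 [204.0, 326.9, 235.5, 363.3] [ 0.3111 -0.217   1.1321] 0.825
green_stone 0.62 [358.0, 111.1, 416.3, 269.5] [0.528  0.0178 1.5384] 0.03
green_stone 0.62 [524.7, 297.3, 638.4, 401.1] [ 0.7793 -0.183   2.4311] 0.235
fine_stone 0.83 [276.0, 112.9, 324.0, 263.6] [0.441  0.0229 1.5285] 0.019
medium_stone 0.96 [264.3, 119.3, 432.5, 168.0] [ 0.4893  0.065  -0.0326] 0.61
medium_stone 0.68 [566.6, 0.3, 634.6, 79.0] [ 0.8202  0.1738 -0.1002] 0.481
medium_stone 0.39 [523.3, 294.4, 638.3, 399.5] [ 0.7926 -0.1957 -0.759 ] 0.29
coarse_stone 0.93 [255.7, 202.9, 422.9, 251.3] [ 0.4819 -0.0248 -0.0284] 0.564
```

View pics/w1.png

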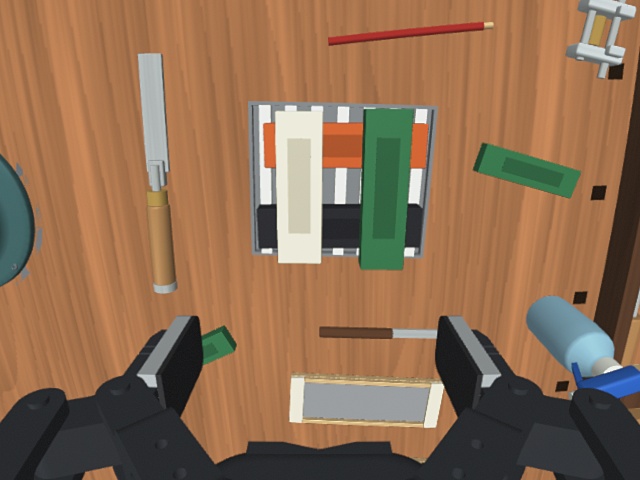

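```bash
sed -i 's/az=round(-/az=round(-1.0*/; s/rows.append(\[0,0,az/rows.append([0,0,float(az)/' h.py; python3 - <<'E'
from h import *
p=wrist()
for o in('fine_tray','coarse_tray'):
    for d in masks_of(p,o)[:2]:
        v,e=fit(p,d["mask"],o,0,0); print(o,round(d["score"],2),d["bbox"],v.round(4),round(e,3))
p=read_camera("top")
for d in masks_of(p,'coarse_tray')[:3]:
        v,e=fit(p,d["mask"],'coarse_tray',0,0); print('top',round(d["score"],2),d["bbox"],v.round(4),round(e,3))
plan(now(),[(.442,.024,.12,87.4,.85),(.442,.024,.051,87.4,.8,.03)])
E
```

```text
fine_tray 0.81 [288.9, 373.4, 446.9, 425.1] [ 0.5153 -0.2838 -0.0893] 0.034
fine_tray 0.27 [261.6, 117.5, 429.3, 166.5] [ 0.5036  0.05   -0.0413] 0.772
6 [[0, 0, 0.1, 0.001, -0.003, 0.035, 0.85], [0, 0, 0.1, 0.001, -0.003, 0.035, 0.85], [0, 0, 0.1, 0.001, -0.003, 0.035, 0.85], [0, 0, 0.1, 0.0, -0.003, 0.035, 0.85], [0, 0, 0.1, 0.001, -0.004, 0.035, 0.85], [0, 0, 0.0, 0.0001, -0.0031, 0.0353, 0.85]]
3 [[0, 0, 0.0, -0.0, 0.0, 0.023, 0.8], [0, 0, 0.0, -0.0, 0.0, 0.023, 0.8], [0, 0, 0.0, -0.0, 0.0, 0.023, 0.8]]
```

>>> drive_tool:
  rows:
    - [0,0,0.2,0.001,-0.003,0.035,0.85]
    - [0,0,0.2,0.001,-0.003,0.035,0.85]
    - [0,0,0.2,0.001,-0.003,0.035,0.85]
    - [0,0,0.2,0,-0.003,0.035,0.85]
    - [0,0,0.1,0.001,-0.004,0.035,0.85]
    - [0,0,0,0,-0.003,0.035,0.85]
    - [0,0,0,0,0,0.01,0.8]
    - [0,0,0,0,0,0,0.8]
  force: 80

```text
time: 4.0
tool_pos: [0.4389, 0.0245, 0.1071]
tcp_rot: [-2.273, -2.161, 0.009]
wrist_force: [-0.8, -0.3, 0.5]
width: 0.799
grip_force: 0.0
```

>>> drive_tool:
  rows:
    - [0,0,0,0,0,0.02,0.8]
    - [0,0,0,0,0,0.02,0.8]
    - [0,0,0,0,0,0,0.8]
    - [0,0,0,0,0,0,0.8]

```text
time: 4.33
tool_pos: [0.4431, 0.0246, 0.0717]
tcp_rot: [2.276, 2.164, 0.001]
wrist_force: [0.6, -0.7, 0.8]
width: 0.805
grip_force: 0.0
```

>>> drive_tool:
  rows:
    - [0,0,0,0,0,0.01,0.8]
    - [0,0,0,0,-0.001,0.01,0.8]
    - [0,0,0,0,0,0,0.8]
    - [0,0,0,0,0,0,0.8]
    - [0,0,0,0,0,0,0.4]
    - [0,0,0,0,0,0,0.3]
    - [0,0,0,0,0,0,0.3]
    - [0,0,0,0,0,0,0.3]

```text
time: 5.0
tool_pos: [0.4416, 0.0248, 0.0512]
tcp_rot: [2.276, 2.165, 0.001]
wrist_force: [-2.0, 0.2, 6.5]
width: 0.513
grip_force: 82.9
```

>>> drive_tool:
  rows:
    - [0,0,0,0,0,0,0.3]
    - [0,0,0,0,0,0,0.3]
    - [0,0,0,0,0,-0.005,0.3]
    - [0,0,0,0,0,-0.01,0.3]
    - [0,0,0,0,0,-0.015,0.3]
    - [0,0,0,0,0,-0.02,0.3]
    - [0,0,0,0,0,-0.02,0.3]
    - [0,0,0,0,0,-0.02,0.3]

```text
time: 5.67
tool_pos: [0.4403, 0.0248, 0.141]
tcp_rot: [-2.276, -2.165, 0.001]
wrist_force: [1.2, 0.0, -3.9]
width: 0.513
grip_force: 82.2
```

```bash
python3 - <<'E'
from h import *
c=now();print(c)
plan(c,[(.516,-.282,.12,-5,.3),(.516,-.282,.035,-5,.3)])
E
```

```text
[np.float64(0.44026074503890783), np.float64(0.024800858057555195), np.float64(0.14104899079873218), np.float64(87.12957937369704)]
14 [[0, 0, 6.6, -0.022, 0.007, 0.002, 0.3], [0, 0, 6.6, -0.021, 0.009, 0.001, 0.3], [0, 0, 6.6, -0.02, 0.011, 0.002, 0.3], [0, 0, 6.6, -0.018, 0.013, 0.001, 0.3], [0, 0, 6.6, -0.016, 0.015, 0.002, 0.3], [0, 0, 6.6, -0.015, 0.017, 0.001, 0.3], [0, 0, 6.6, -0.012, 0.019, 0.002, 0.3], [0, 0, 6.6, -0.01, 0.02, 0.001, 0.3], [0, 0, 6.6, -0.008, 0.021, 0.002, 0.3], [0, 0, 6.5, -0.005, 0.022, 0.001, 0.3], [0, 0, 6.6, -0.003, 0.022, 0.002, 0.3], [0, 0, 6.5, -0.0, 0.023, 0.001, 0.3], [0, 0, 6.6, 0.002, 0.023, 0.002, 0.3], [0, 0, 6.5, 0.0048, 0.0218, 0.001, 0.3]]
3 [[0, 0, 0.0, -0.0, 0.0, 0.028, 0.3], [0, 0, 0.0, -0.0, 0.0, 0.029, 0.3], [0, 0, 0.0, -0.0, 0.0, 0.028, 0.3]]
```

>>> drive_tool:
  rows:
    - [0,0,6.6,-0.022,0.007,0.002,0.3]
    - [0,0,6.6,-0.021,0.009,0.001,0.3]
    - [0,0,6.6,-0.02,0.011,0.002,0.3]
    - [0,0,6.6,-0.018,0.013,0.001,0.3]
    - [0,0,6.6,-0.016,0.015,0.002,0.3]
    - [0,0,6.6,-0.015,0.017,0.001,0.3]
    - [0,0,6.6,-0.012,0.019,0.002,0.3]
    - [0,0,6.6,-0.01,0.02,0.001,0.3]

```text
time: 6.33
tool_pos: [0.4837, -0.1513, 0.1282]
tcp_rot: [-3.004, -0.918, 0.001]
wrist_force: [0.3, -0.0, -3.9]
width: 0.515
grip_force: 82.3
```

>>> drive_tool:
  rows:
    - [0,0,6.6,-0.008,0.021,0.002,0.3]
    - [0,0,6.5,-0.005,0.022,0.001,0.3]
    - [0,0,6.6,-0.003,0.022,0.002,0.3]
    - [0,0,6.5,0,0.023,0.001,0.3]
    - [0,0,6.6,0.002,0.023,0.002,0.3]
    - [0,0,6.5,0.005,0.022,0.001,0.3]
    - [0,0,0,0,0,0.03,0.3]
    - [0,0,0,0,0,0.03,0.3]

```text
time: 7.0
tool_pos: [0.5198, -0.2853, 0.0616]
tcp_rot: [3.135, -0.14, 0.01]
wrist_force: [0.1, -0.3, -4.9]
width: 0.514
grip_force: 82.2
```

>>> drive_tool:
  rows:
    - [0,0,0,0,0,0.01,0.3]
    - [0,0,0,0,0,0,0.3]
    - [0,0,0,0,0,0,0.3]
    - [0,0,0,0,0,0,0.3]

```text
time: 7.33
tool_pos: [0.5181, -0.2826, 0.0509]
tcp_rot: [3.138, -0.136, 0.003]
wrist_force: [0.2, -0.3, -3.8]
width: 0.516
grip_force: 83.0
```

```bash
python3 - <<'E'
from h import *
print(now())
p=wrist(); cv2.imwrite("pics/w2.png",p["color"][:,:,::-1])
p=read_camera("top")
for o,z in(('fine_tray',0),('fine_stone',.04),('coarse_tray',0)):
  for d in masks_of(p,o)[:2]:
        v,e=fit(p,d["mask"],o,z,0); print(o,round(d["score"],2),d["bbox"],v.round(4),round(e,3))
cv2.imwrite("pics/t2.png",cv2.resize(p["color"][150:330,400:580,::-1],None,fx=3,fy=3))
E
```

```text
[np.float64(0.5181460126890839), np.float64(-0.28258235787496544), np.float64(0.05090813674198787), np.float64(-4.94608704128189)]
fine_tray 0.68 [441.5, 195.9, 481.3, 297.5] [ 0.5167 -0.2787 -0.0969] 0.609
fine_stone 0.74 [453.3, 205.6, 484.8, 284.2] [ 0.5187 -0.2805 -0.0856] 0.384
fine_stone 0.19 [96.9, 189.4, 152.9, 297.8] [ 0.5433  0.4061 -0.1098] 0.462
coarse_tray 0.84 [504.6, 258.8, 539.9, 302.2] [ 0.4618 -0.4092 -0.0808] 0.705
```

View pics/w2.png

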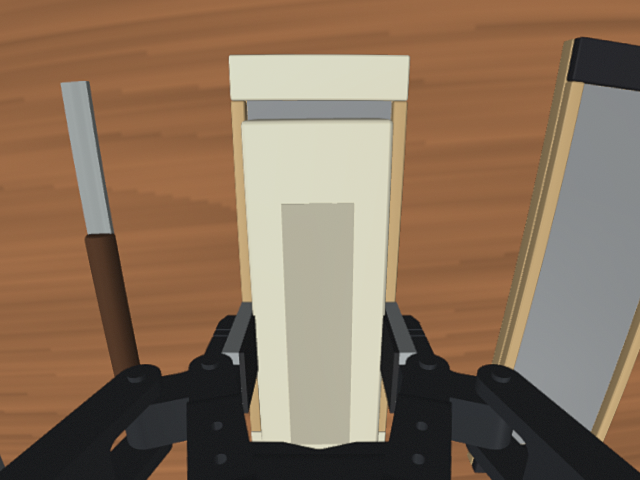

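```bash
python3 - <<'E'
from h import *
p=wrist(); a=np.radians(-5); ux=np.array([np.cos(a),np.sin(a)]); uy=np.array([-np.sin(a),np.cos(a)])
s=now(); 
def show(n,q,off): 
    c=q-ux*off; print(n,q.round(4),'centre->',c.round(4),'rel tcp along/lat',(c-s[:2])@ux,(c-s[:2])@uy)
show('stone',(ray(p,(243,122),.068)+ray(p,(392,122),.068))/2,.0775)
show('recess',(ray(p,(246,101),.016)+ray(p,(392,101),.016))/2,.0855)
show('outer',(ray(p,(230,56),.016)+ray(p,(409,56),.016))/2,.1035)
E
```

```text
stone [ 0.5932 -0.2889] centre-> [ 0.516  -0.2821] rel tcp along/lat -0.0018532157797790157 0.0001957643766711881
recess [ 0.6004 -0.2901] centre-> [ 0.5152 -0.2827] rel tcp along/lat -0.0025266918174921054 -0.0003726062242751895
outer [ 0.618  -0.2918] centre-> [ 0.5149 -0.2828] rel tcp along/lat -0.002883756647609995 -0.0005485523558451872
```

>>> drive_tool:
  rows:
    - [0,0,0,-0.001,0,0.015,0.3]
    - [0,0,0,0,0,0.01,0.3]
    - [0,0,0,0,0,0.005,0.3]
    - [0,0,0,0,0,0.002,0.3]
    - [0,0,0,0,0,0,0.3]
    - [0,0,0,0,0,0,0.3]

```text
time: 8.13
tool_pos: [0.515, -0.2815, 0.0182]
tcp_rot: [-3.137, 0.136, 0.004]
wrist_force: [-5.1, 3.8, 6.6]
width: 0.513
grip_force: 84.4
```

>>> drive_tool:
  rows:
    - [0,0,0,0,0,0,0.6]
    - [0,0,0,0,0,0,0.7]
    - [0,0,0,0,0,0,0.7]
    - [0,0,0,0,0,-0.005,0.7]
    - [0,0,0,0,0,-0.02,0.8]
    - [0,0,0,0,0,-0.04,0.8]
    - [0,0,0,0,0,-0.04,0.8]
    - [0,0,0,0,0,-0.04,0.8]

```text
time: 8.8
tool_pos: [0.5156, -0.2819, 0.1637]
tcp_rot: [-3.138, 0.136, 0.001]
wrist_force: [0.9, -0.4, 0.7]
width: 0.804
grip_force: 0.0
```

```bash
python3 - <<'E'
from h import *
c=now();print(c)
p=read_camera("top")
for d in masks_of(p,'fine_stone')[:2]:
        v,e=fit(p,d["mask"],'fine_stone',.01,0); print(round(d["score"],2),d["bbox"],v.round(4),round(e,3))
p=wrist()
for d in masks_of(p,'coarse_tray')[:2]:
        v,e=fit(p,d["mask"],'coarse_tray',0,-.1); print(round(d["score"],2),d["bbox"],v.round(4),round(e,3))
c=plan(c,[(.5285,.019,.14,87.9,.8),(.5285,.019,.08,87.9,.8,.03)])
E
```

```text
[np.float64(0.5156337018192206), np.float64(-0.2818768989830985), np.float64(0.16368418049127031), np.float64(-4.969425685553327)]
0.83 [451.2, 208.0, 477.7, 283.5] [ 0.5151 -0.2796 -0.0579] 0.209
0.74 [424.8, 72.2, 566.4, 369.6] [ 0.499  -0.4192 -0.1588] 0.088
0.49 [279.1, 127.3, 348.4, 330.2] [ 0.4759 -0.2789 -0.1016] 0.484
14 [[0, 0, -6.6, -0.001, -0.021, 0.002, 0.8], [0, 0, -6.6, 0.002, -0.021, 0.002, 0.8], [0, 0, -6.6, 0.004, -0.021, 0.002, 0.8], [0, 0, -6.6, 0.006, -0.021, 0.002, 0.8], [0, 0, -6.6, 0.009, -0.02, 0.002, 0.8], [0, 0, -6.7, 0.011, -0.019, 0.002, 0.8], [0, 0, -6.6, 0.013, -0.017, 0.001, 0.8], [0, 0, -6.7, 0.015, -0.016, 0.002, 0.8], [0, 0, -6.6, 0.017, -0.014, 0.001, 0.8], [0, 0, -6.7, 0.018, -0.012, 0.002, 0.8], [0, 0, -6.6, 0.019, -0.009, 0.001, 0.8], [0, 0, -6.7, 0.02, -0.007, 0.002, 0.8], [0, 0, -6.6, 0.021, -0.005, 0.001, 0.8], [0, 0, -6.7, 0.0211, -0.0021, 0.0017, 0.8]]
2 [[0, 0, 0.0, -0.0, -0.0, 0.03, 0.8], [0, 0, 0.0, -0.0, -0.0, 0.03, 0.8]]
```

>>> drive_tool:
  rows:
    - [0,0,-6.6,-0.001,-0.021,0.002,0.8]
    - [0,0,-6.6,0.002,-0.021,0.002,0.8]
    - [0,0,-6.6,0.004,-0.021,0.002,0.8]
    - [0,0,-6.6,0.006,-0.021,0.002,0.8]
    - [0,0,-6.6,0.009,-0.02,0.002,0.8]
    - [0,0,-6.7,0.011,-0.019,0.002,0.8]
    - [0,0,-6.6,0.013,-0.017,0.001,0.8]
    - [0,0,-6.7,0.015,-0.016,0.002,0.8]

```text
time: 9.67
tool_pos: [0.5216, -0.1084, 0.145]
tcp_rot: [-2.864, -1.286, 0.005]
wrist_force: [-0.1, -0.4, 0.5]
width: 0.802
grip_force: 0.0
```

>>> drive_tool:
  rows:
    - [0,0,-6.6,0.017,-0.014,0.001,0.8]
    - [0,0,-6.7,0.018,-0.012,0.002,0.8]
    - [0,0,-6.6,0.019,-0.009,0.001,0.8]
    - [0,0,-6.7,0.02,-0.007,0.002,0.8]
    - [0,0,-6.6,0.021,-0.005,0.001,0.8]
    - [0,0,-6.7,0.021,-0.002,0.002,0.8]
    - [0,0,0,0,0,0.03,0.8]
    - [0,0,0,0,0,0.02,0.8]

```text
time: 10.33
tool_pos: [0.5279, 0.02, 0.0859]
tcp_rot: [-2.257, -2.183, 0.002]
wrist_force: [-1.0, -0.1, -1.1]
width: 0.8
grip_force: 0.0
```

>>> drive_tool:
  rows:
    - [0,0,0,0,0,0,0.8]
    - [0,0,0,0,0,0,0.8]
    - [0,0,0,0,0,0,0.8]

```text
time: 10.58
tool_pos: [0.5287, 0.0185, 0.088]
tcp_rot: [-2.261, -2.18, 0.001]
wrist_force: [0.3, 0.2, 0.2]
width: 0.803
grip_force: 0.0
```

>>> drive_tool:
  rows:
    - [0,0,0,0,0,0.017,0.8]
    - [0,0,0,0,0,0.015,0.8]
    - [0,0,0,0,0,0.005,0.8]
    - [0,0,0,0,0,0,0.8]
    - [0,0,0,0,0,0,0.4]
    - [0,0,0,0,0,0,0.3]
    - [0,0,0,0,0,0,0.3]
    - [0,0,0,0,0,0,0.3]

```text
time: 11.25
tool_pos: [0.53, 0.0186, 0.0531]
tcp_rot: [2.26, 2.18, 0.002]
wrist_force: [-3.2, 0.6, 7.3]
width: 0.513
grip_force: 82.9
```

>>> drive_tool:
  rows:
    - [0,0,0,0,0,0,0.3]
    - [0,0,0,0,0,0,0.3]
    - [0,0,0,0,0,-0.005,0.3]
    - [0,0,0,0,0,-0.01,0.3]
    - [0,0,0,0,0,-0.015,0.3]
    - [0,0,0,0,0,-0.02,0.3]
    - [0,0,0,0,0,-0.02,0.3]
    - [0,0,0,0,0,-0.02,0.3]

```text
time: 11.92
tool_pos: [0.5284, 0.0187, 0.1422]
tcp_rot: [-2.261, -2.181, 0.001]
wrist_force: [-0.4, 0.1, -3.6]
width: 0.514
grip_force: 82.2
```

```bash
python3 - <<'E'
from h import *
c=now();print(c)
c=plan(c,[(.537,.286,.13,176.6,.3)])
p=read_camera("top")
for o,a in (('green_tray',0),('medium_stone',0),('coarse_stone',0),('coarse_tray',-.15)):
  for d in masks_of(p,o)[:2]:
    v,e=fit(p,d["mask"],o,.018 if 'stone' in o else 0,a); print(o,round(d["score"],2),d["bbox"],v.round(4),round(e,3))
E
```

```text
[np.float64(0.5284490252823814), np.float64(0.0186984948929512), np.float64(0.1422248683044954), np.float64(87.92930248251817)]
13 [[0, 0, -6.8, 0.021, -0.0, 0.001, 0.3], [0, 0, -6.8, 0.02, 0.002, 0.001, 0.3], [0, 0, -6.8, 0.02, 0.005, 0.001, 0.3], [0, 0, -6.8, 0.019, 0.007, 0.001, 0.3], [0, 0, -6.8, 0.018, 0.009, 0.001, 0.3], [0, 0, -6.8, 0.017, 0.011, 0.001, 0.3], [0, 0, -6.8, 0.016, 0.014, 0.001, 0.3], [0, 0, -6.8, 0.014, 0.015, 0.001, 0.3], [0, 0, -6.9, 0.012, 0.017, 0.001, 0.3], [0, 0, -6.8, 0.01, 0.018, 0.001, 0.3], [0, 0, -6.9, 0.008, 0.019, 0.001, 0.3], [0, 0, -6.8, 0.005, 0.02, 0.001, 0.3], [0, 0, -6.9, 0.0031, 0.0205, 0.0002, 0.3]]
green_tray 0.86 [169.7, 189.1, 214.6, 294.2] [ 0.537   0.2869 -0.0555] 0.03
medium_stone 0.79 [283.1, 251.0, 308.4, 302.0] [ 0.4653  0.0682 -0.0015] 0.417
coarse_stone 0.6 [328.3, 252.2, 352.1, 307.8] [ 0.4572 -0.0213 -0.0187] 0.374
coarse_tray 0.96 [497.9, 195.1, 547.7, 311.0] [ 0.5    -0.4163 -0.1545] 0.03
```

>>> drive_tool:
  rows:
    - [0,0,-6.8,0.021,0,0.001,0.3]
    - [0,0,-6.8,0.02,0.002,0.001,0.3]
    - [0,0,-6.8,0.02,0.005,0.001,0.3]
    - [0,0,-6.8,0.019,0.007,0.001,0.3]
    - [0,0,-6.8,0.018,0.009,0.001,0.3]
    - [0,0,-6.8,0.017,0.011,0.001,0.3]
    - [0,0,-6.8,0.016,0.014,0.001,0.3]
    - [0,0,-6.8,0.014,0.015,0.001,0.3]

```text
time: 12.83
tool_pos: [0.5322, 0.1833, 0.1306]
tcp_rot: [-1.004, -2.973, 0.004]
wrist_force: [-0.7, 0.2, -3.1]
width: 0.517
grip_force: 82.2
```

>>> drive_tool:
  rows:
    - [0,0,-6.9,0.012,0.017,0.001,0.3]
    - [0,0,-6.8,0.01,0.018,0.001,0.3]
    - [0,0,-6.9,0.008,0.019,0.001,0.3]
    - [0,0,-6.8,0.005,0.02,0.001,0.3]
    - [0,0,-6.9,0.003,0.02,0,0.3]
    - [0,0,0,0,0,0.03,0.3]
    - [0,0,0,0,0,0.03,0.3]
    - [0,0,0,0,0,0.02,0.3]

```text
time: 13.5
tool_pos: [0.5345, 0.2848, 0.0445]
tcp_rot: [-0.09, -3.135, 0.005]
wrist_force: [-0.8, -0.5, -5.5]
width: 0.514
grip_force: 82.3
```

>>> drive_tool:
  rows:
    - [0,0,0,0,0,0,0.3]
    - [0,0,0,0,0,0,0.3]
    - [0,0,0,0,0,0,0.3]

```text
time: 13.75
tool_pos: [0.5377, 0.2855, 0.0492]
tcp_rot: [-0.093, -3.14, 0.0]
wrist_force: [0.4, 0.4, -3.1]
width: 0.515
grip_force: 83.1
```

```bash
python3 - <<'E'
from h import *
print(now(),status.read_state()["q"].round(2))
p=wrist(); cv2.imwrite("pics/w3.png",p["color"][:,:,::-1])
E
```

```text
[np.float64(0.5376549539886777), np.float64(0.28545055530700336), np.float64(0.04918227531430018), np.float64(176.62146379122768)] [ 0.45  0.31  1.91  0.    0.92 -1.06]
```

View pics/w3.png

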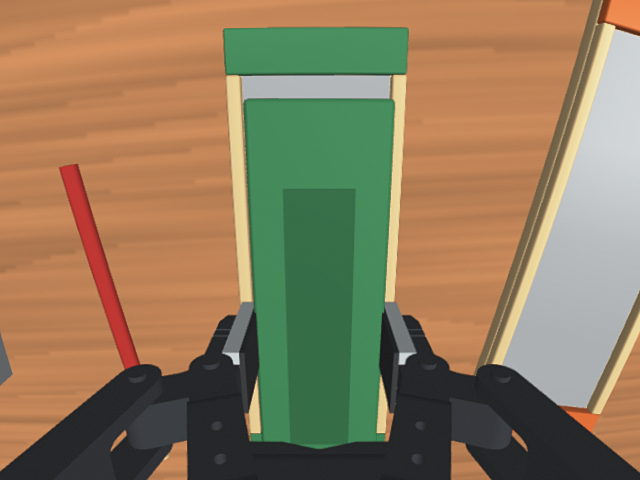

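```bash
python3 - <<'E'
from h import *
p=wrist(); a=np.radians(176.6); ux=np.array([np.cos(a),np.sin(a)]); uy=np.array([np.sin(a),-np.cos(a)]); s=now()[:2]
for n,l,r,v,z,off in(('stone',245,394,100,.065,.0825),('recess',241,391,75,.016,.0905),('outer',223,408,29,.016,.1085)):
    c=(ray(p,(l,v),z)+ray(p,(r,v),z))/2-ux*off; print(n,c.round(4),'tool x,y',((c-s)@ux).round(4),((c-s)@uy).round(4))
E
```

```text
stone [0.5398 0.2859] tool x,y -0.0008 -0.0002
recess [0.5368 0.2847] tool x,y 0.0022 -0.0015
outer [0.5373 0.2845] tool x,y 0.0017 -0.0017
```

>>> drive_tool:
  rows:
    - [0,0,0,0.002,-0.001,0.015,0.3]
    - [0,0,0,0,0,0.008,0.3]
    - [0,0,0,0,0,0.004,0.3]
    - [0,0,0,0,0,0.002,0.3]
    - [0,0,0,0,0,0,0.3]
    - [0,0,0,0,0,0,0.3]

```text
time: 14.35
tool_pos: [0.536, 0.2848, 0.0208]
tcp_rot: [0.092, 3.139, 0.001]
wrist_force: [-0.3, -0.1, -3.6]
width: 0.514
grip_force: 83.1
```

Not in contact yet; lower a little more.

>>> drive_tool:
  rows:
    - [0,0,0,0,0,0.001,0.3]
    - [0,0,0,0,0,0.001,0.3]
    - [0,0,0,0,0,0,0.3]
    - [0,0,0,0,0,0,0.3]

```text
time: 14.68
tool_pos: [0.5363, 0.285, 0.0201]
tcp_rot: [0.092, 3.139, 0.001]
wrist_force: [-2.5, -0.6, 4.0]
width: 0.511
grip_force: 84.2
```

Contact. Release, lift, and look at the lower stones.

>>> drive_tool:
  rows:
    - [0,0,0,0,0,0,0.6]
    - [0,0,0,0,0,0,0.7]
    - [0,0,0,0,0,0,0.7]
    - [0,0,0,0,0,-0.005,0.7]
    - [0,0,0,0,0,-0.02,0.8]
    - [0,0,0,0,0,-0.04,0.8]
    - [0,0,0,0,0,-0.04,0.8]
    - [0,0,0,0,0,-0.04,0.8]

```text
time: 15.35
tool_pos: [0.535, 0.2844, 0.1646]
tcp_rot: [-0.092, -3.139, 0.001]
wrist_force: [0.5, 0.3, 0.6]
width: 0.805
grip_force: 0.0
```

```bash
python3 - <<'E'
from h import *
c=now();print(c)
p=read_camera("top")
for o,a in (('green_stone',0),('medium_stone',0),('coarse_stone',0),('medium_tray',-.2)):
  for d in masks_of(p,o)[:3]:
    v,e=fit(p,d["mask"],o,.01 if 'gr' in o else .018 if 'stone' in o else 0,a); print(o,round(d["score"],2),d["bbox"],v.round(4),round(e,3))
p=wrist()
for d in masks_of(p,'medium_tray')[:2]:
    v,e=fit(p,d["mask"],'medium_tray',0,-.2); print('wrist',round(d["score"],2),d["bbox"],v.round(4),round(e,3))
E
```

```text
[np.float64(0.5349808766653192), np.float64(0.28437791398621426), np.float64(0.16460222817371895), np.float64(176.62949623228633)]
green_stone 0.96 [173.9, 201.8, 205.5, 282.1] [ 0.5385  0.2872 -0.068 ] 0.224
green_stone 0.57 [408.0, 326.4, 446.0, 384.9] [ 0.2761 -0.2008  0.4685] 0.498
green_stone 0.56 [296.7, 134.5, 328.9, 191.8] [ 0.7193  0.026  -0.2012] 0.469
medium_stone 0.62 [286.2, 220.0, 310.4, 304.3] [ 0.4911  0.0673 -0.0361] 0.041
medium_stone 0.26 [170.1, 189.5, 213.8, 292.0] [0.5562 0.2564 0.1461] 0.716
coarse_stone 0.71 [327.0, 221.7, 352.4, 307.6] [ 0.4828 -0.0216 -0.0209] 0.022
medium_tray 0.93 [99.4, 196.7, 152.5, 300.5] [ 0.4718  0.4406 -0.2103] 0.555
wrist 0.62 [420.6, 31.0, 598.4, 335.7] [ 0.5284  0.424  -0.225 ] 0.043
```

```bash
python3 - <<'E'
from h import *
c=plan(now(),[(.491,.066,.12,178.1,.8),(.491,.066,.065,178.1,.8,.03)])
E
```

```text
6 [[0, 0, -0.2, 0.005, -0.037, 0.007, 0.8], [0, 0, -0.3, 0.005, -0.037, 0.007, 0.8], [0, 0, -0.2, 0.005, -0.036, 0.007, 0.8], [0, 0, -0.3, 0.006, -0.037, 0.007, 0.8], [0, 0, -0.2, 0.006, -0.036, 0.007, 0.8], [0, 0, -0.3, 0.0056, -0.0368, 0.0064, 0.8]]
2 [[0, 0, 0.0, 0.0, -0.0, 0.027, 0.8], [0, 0, 0.0, 0.0, -0.0, 0.028, 0.8]]
```

>>> drive_tool:
  rows:
    - [0,0,-0.2,0.005,-0.037,0.007,0.8]
    - [0,0,-0.3,0.005,-0.037,0.007,0.8]
    - [0,0,-0.2,0.005,-0.036,0.007,0.8]
    - [0,0,-0.3,0.006,-0.037,0.007,0.8]
    - [0,0,-0.2,0.006,-0.036,0.007,0.8]
    - [0,0,-0.3,0.006,-0.037,0.006,0.8]
    - [0,0,0,0,0,0.027,0.8]
    - [0,0,0,0,0,0.028,0.8]

```text
time: 16.37
tool_pos: [0.4916, 0.0642, 0.0664]
tcp_rot: [0.057, 3.14, -0.0]
wrist_force: [-0.0, 0.8, -0.6]
width: 0.8
grip_force: 0.0
```

>>> drive_tool:
  rows:
    - [0,0,0,0,0,0,0.8]
    - [0,0,0,0,0,0,0.8]
    - [0,0,0,0,0,0,0.8]
    - [0,0,0,0,0,0,0.8]

```text
time: 16.7
tool_pos: [0.493, 0.067, 0.0685]
tcp_rot: [0.05, 3.139, 0.0]
wrist_force: [0.6, 0.3, 0.2]
width: 0.8
grip_force: 0.0
```

```bash
python3 - <<'E'
from h import *
print(now())
p=wrist(); cv2.imwrite("pics/w4.png",p["color"][:,:,::-1])
E
```

```text
[np.float64(0.49303360552385345), np.float64(0.06701051697096759), np.float64(0.06845675715239165), np.float64(178.18180332484653)]
```

View pics/w4.png

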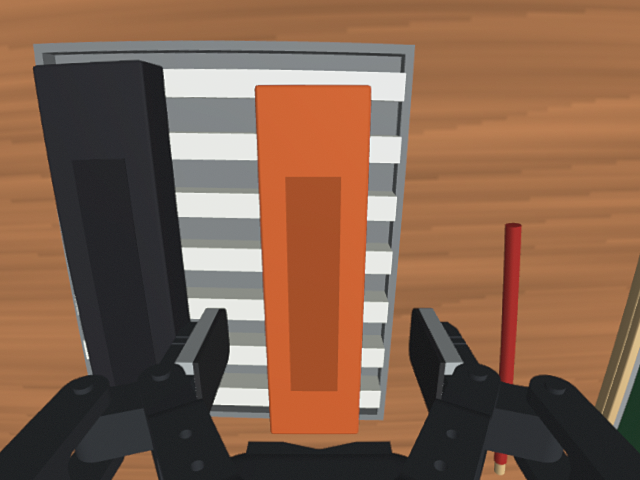

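```bash
python3 - <<'E'
from h import *
p=wrist(); a=np.radians(178.2); ux=np.array([np.cos(a),np.sin(a)]); uy=np.array([np.sin(a),-np.cos(a)]); s=now()[:2]
A=(ray(p,(256,87),.043)+ray(p,(371,87),.043))/2; B=(ray(p,(271,433),.043)+ray(p,(358,433),.043))/2; c=(A+B)/2; print(c,np.linalg.norm(A-B),np.degrees(np.arctan2(*(A-B)[::-1])),(c-s)@ux,(c-s)@uy)
E
```

```text
[0.49001772 0.06490618] 0.16767809658278338 178.17402071295504 0.0032247255010707096 -0.0022398985559292494
```

>>> drive_tool:
  rows:
    - [0,0,0,0.003,-0.002,0.016,0.8]
    - [0,0,0,0,0,0.016,0.8]
    - [0,0,0,0,0,0.008,0.8]
    - [0,0,0,0,0,0,0.8]
    - [0,0,0,0,0,0,0.8]

```text
time: 17.22
tool_pos: [0.489, 0.0648, 0.0275]
tcp_rot: [-0.051, -3.141, -0.0]
wrist_force: [0.4, 0.6, 0.3]
width: 0.798
grip_force: 0.0
```

>>> drive_tool:
  rows:
    - [0,0,0,0,0,0,0.4]
    - [0,0,0,0,0,0,0.3]
    - [0,0,0,0,0,0,0.3]
    - [0,0,0,0,0,0,0.3]
    - [0,0,0,0,0,0,0.3]

```text
time: 17.63
tool_pos: [0.4902, 0.0647, 0.029]
tcp_rot: [0.051, 3.139, 0.0]
wrist_force: [-1.9, 0.6, 5.9]
width: 0.514
grip_force: 82.7
```

>>> drive_tool:
  rows:
    - [0,0,0,0,0,0,0.3]
    - [0,0,0,0,0,-0.005,0.3]
    - [0,0,0,0,0,-0.01,0.3]
    - [0,0,0,0,0,-0.02,0.3]
    - [0,0,0,0,0,-0.03,0.3]
    - [0,0,0,0,0,-0.03,0.3]
    - [0,0,0,0,0,0,0.3]

```text
time: 18.22
tool_pos: [0.4935, 0.065, 0.1292]
tcp_rot: [0.051, 3.13, 0.002]
wrist_force: [2.2, -0.3, -2.7]
width: 0.51
grip_force: 82.4
```

```bash
python3 - <<'E'
from h import *
print(now());plan(now(),[(.529,.4245,.11,167,.3),(.529,.4245,.05,167,.3,.03)])
E
```

```text
[np.float64(0.49349503594664906), np.float64(0.06497292039701213), np.float64(0.12917979397087062), np.float64(178.1299702579711)]
10 [[0, 0, 1.1, -0.002, 0.036, 0.002, 0.3], [0, 0, 1.1, -0.002, 0.036, 0.002, 0.3], [0, 0, 1.1, -0.001, 0.036, 0.002, 0.3], [0, 0, 1.1, -0.0, 0.036, 0.002, 0.3], [0, 0, 1.1, 0.0, 0.036, 0.002, 0.3], [0, 0, 1.1, 0.001, 0.036, 0.002, 0.3], [0, 0, 1.1, 0.002, 0.036, 0.002, 0.3], [0, 0, 1.1, 0.002, 0.036, 0.002, 0.3], [0, 0, 1.2, 0.003, 0.036, 0.002, 0.3], [0, 0, 1.1, 0.0046, 0.0366, 0.0012, 0.3]]
2 [[0, 0, 0.0, -0.0, 0.0, 0.03, 0.3], [0, 0, 0.0, -0.0, 0.0, 0.03, 0.3]]
```

>>> drive_tool:
  rows:
    - [0,0,1.1,-0.003,0.036,0.002,0.3]
    - [0,0,1.1,-0.002,0.036,0.002,0.3]
    - [0,0,1.1,-0.001,0.036,0.002,0.3]
    - [0,0,1.1,-0.001,0.036,0.002,0.3]
    - [0,0,1.1,0,0.036,0.001,0.3]
    - [0,0,1.1,0.001,0.036,0.001,0.3]
    - [0,0,1.1,0.001,0.036,0.001,0.3]
    - [0,0,1.1,0.002,0.036,0.001,0.3]

```text
time: 18.88
tool_pos: [0.5197, 0.3524, 0.1092]
tcp_rot: [-0.293, -3.127, 0.002]
wrist_force: [1.0, -0.3, -3.5]
width: 0.512
grip_force: 82.7
```

>>> drive_tool:
  rows:
    - [0,0,1.2,0.003,0.036,0.001,0.3]
    - [0,0,1.1,0.004,0.036,0.001,0.3]
    - [0,0,0,0,0,0.02,0.3]
    - [0,0,0,0,0,0.02,0.3]
    - [0,0,0,0,0,0.015,0.3]
    - [0,0,0,0,0,0.005,0.3]
    - [0,0,0,0,0,0,0.3]
    - [0,0,0,0,0,0,0.3]

```text
time: 19.55
tool_pos: [0.5276, 0.4223, 0.0479]
tcp_rot: [-0.356, -3.121, 0.001]
wrist_force: [-0.1, -0.4, -3.4]
width: 0.513
grip_force: 82.9
```

```bash
python3 - <<'E'
from h import *
p=wrist(); cv2.imwrite("pics/w5.png",p["color"][:,:,::-1]);print(now())
E
```

```text
[np.float64(0.5283910720618441), np.float64(0.42292588529549385), np.float64(0.049016796589775605), np.float64(166.98665565852437)]
```

View pics/w5.png

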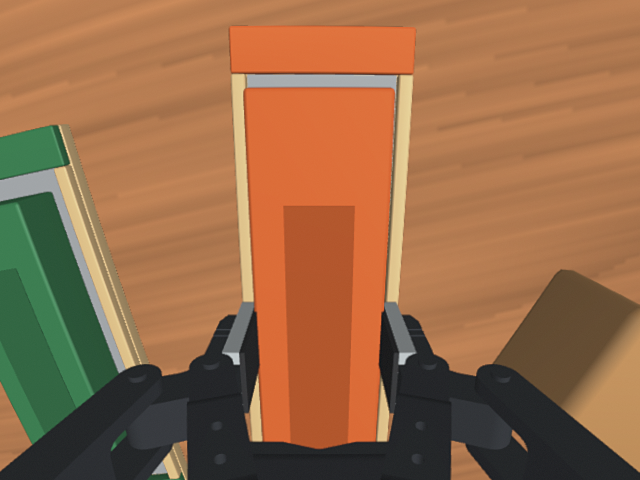

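```bash
python3 - <<'E'
from h import *
p=wrist(); a=np.radians(167); ux=np.array([np.cos(a),np.sin(a)]); uy=np.array([np.sin(a),-np.cos(a)]); s=now();print(s); s=s[:2]
for n,l,r,v,z,off in(('stone',244,394,88.5,.0635,.085),('recess',247,397,74,.016,.093),('outer',230,415,27,.016,.111)):
    c=(ray(p,(l,v),z)+ray(p,(r,v),z))/2-ux*off; print(n,c.round(4),'tool x,y',((c-s)@ux).round(4),((c-s)@uy).round(4))
E
```

```text
[np.float64(0.5288376746633207), np.float64(0.42322867536634756), np.float64(0.04972879638493019), np.float64(166.98506645717302)]
stone [0.5288 0.4228] tool x,y -0.0001 -0.0004
recess [0.5291 0.424 ] tool x,y -0.0001 0.0008
outer [0.5294 0.4241] tool x,y -0.0003 0.001
```

>>> drive_tool:
  rows:
    - [0,0,0,0,0.001,0.015,0.3]
    - [0,0,0,0,0,0.008,0.3]
    - [0,0,0,0,0,0.004,0.3]
    - [0,0,0,0,0,0.002,0.3]
    - [0,0,0,0,0,0,0.3]
    - [0,0,0,0,0,0,0.3]

```text
time: 20.15
tool_pos: [0.5276, 0.4236, 0.021]
tcp_rot: [-0.355, -3.12, 0.002]
wrist_force: [-6.1, -4.4, 8.8]
width: 0.514
grip_force: 84.4
```

>>> drive_tool:
  rows:
    - [0,0,0,0,0,0,0.6]
    - [0,0,0,0,0,0,0.7]
    - [0,0,0,0,0,0,0.7]
    - [0,0,0,0,0,-0.005,0.7]
    - [0,0,0,0,0,-0.02,0.8]
    - [0,0,0,0,0,-0.04,0.8]
    - [0,0,0,0,0,-0.04,0.8]
    - [0,0,0,0,0,-0.03,0.8]

```text
time: 20.82
tool_pos: [0.5288, 0.4247, 0.1576]
tcp_rot: [0.355, 3.12, 0.003]
wrist_force: [0.3, 0.8, -0.5]
width: 0.8
grip_force: 0.0
```

```bash
python3 - <<'E'
from h import *
c=now();print(c, status.read_state()["q"].round(2))
plan(c,[(.482,-.023,.13,178.8,.8),(.482,-.023,.065,178.8,.8,.03)])
E
```

```text
[np.float64(0.5288092114319841), np.float64(0.4246780885687922), np.float64(0.15763088278337845), np.float64(167.03074014330392)] [ 0.64  0.32  1.67  0.    1.15 -0.7 ]
12 [[0, 0, -1.0, -0.005, -0.037, 0.002, 0.8], [0, 0, -1.0, -0.004, -0.037, 0.002, 0.8], [0, 0, -1.0, -0.003, -0.037, 0.002, 0.8], [0, 0, -1.0, -0.003, -0.038, 0.002, 0.8], [0, 0, -1.0, -0.002, -0.037, 0.002, 0.8], [0, 0, -1.0, -0.001, -0.038, 0.003, 0.8], [0, 0, -1.0, -0.001, -0.038, 0.002, 0.8], [0, 0, -1.0, 0.0, -0.037, 0.003, 0.8], [0, 0, -0.9, 0.001, -0.038, 0.002, 0.8], [0, 0, -1.0, 0.001, -0.037, 0.003, 0.8], [0, 0, -0.9, 0.002, -0.038, 0.002, 0.8], [0, 0, -1.0, 0.003, -0.0371, 0.0026, 0.8]]
3 [[0, 0, 0.0, 0.0, 0.0, 0.022, 0.8], [0, 0, 0.0, 0.0, 0.0, 0.022, 0.8], [0, 0, 0.0, 0.0, 0.0, 0.021, 0.8]]
```

>>> drive_tool:
  rows:
    - [0,0,-1.0,-0.005,-0.037,0.002,0.8]
    - [0,0,-1.0,-0.004,-0.037,0.002,0.8]
    - [0,0,-1.0,-0.003,-0.037,0.002,0.8]
    - [0,0,-1.0,-0.003,-0.038,0.002,0.8]
    - [0,0,-1.0,-0.002,-0.037,0.002,0.8]
    - [0,0,-1.0,-0.001,-0.038,0.003,0.8]
    - [0,0,-1.0,-0.001,-0.038,0.002,0.8]
    - [0,0,-1.0,0,-0.037,0.003,0.8]

```text
time: 21.48
tool_pos: [0.4974, 0.1241, 0.1368]
tcp_rot: [0.134, 3.137, 0.0]
wrist_force: [0.4, 0.4, 0.1]
width: 0.802
grip_force: 0.0
```

>>> drive_tool:
  rows:
    - [0,0,-0.9,0.001,-0.038,0.002,0.8]
    - [0,0,-1.0,0.001,-0.037,0.003,0.8]
    - [0,0,-0.9,0.002,-0.038,0.002,0.8]
    - [0,0,-1.0,0.003,-0.037,0.003,0.8]
    - [0,0,0,0,0,0.03,0.8]
    - [0,0,0,0,0,0.03,0.8]
    - [0,0,0,0,0,0,0.8]
    - [0,0,0,0,0,0,0.8]

```text
time: 22.15
tool_pos: [0.4793, -0.0236, 0.0651]
tcp_rot: [-0.033, -3.137, -0.001]
wrist_force: [-0.6, -1.0, 0.4]
width: 0.799
grip_force: 0.0
```

>>> drive_tool:
  rows:
    - [0,0,0,0,0,0,0.8]
    - [0,0,0,0,0,0,0.8]

```text
time: 22.32
tool_pos: [0.483, -0.0232, 0.0683]
tcp_rot: [0.03, 3.138, -0.0]
wrist_force: [-0.4, 0.1, -0.4]
width: 0.801
grip_force: 0.0
```

```bash
python3 - <<'E'
from h import *
print(now())
p=wrist(); cv2.imwrite("pics/w6.png",p["color"][:,:,::-1])
E
```

```text
[np.float64(0.4829852348413308), np.float64(-0.023246718719265348), np.float64(0.06826604531005706), np.float64(178.8900364011133)]
```

View pics/w6.png

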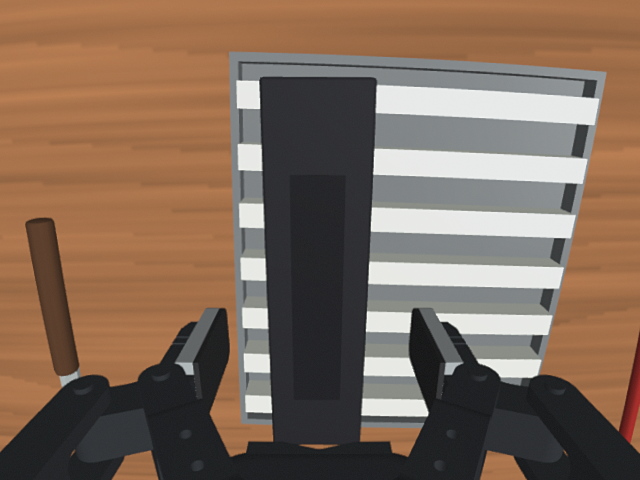

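>>> drive_tool:
  rows:
    - [0,0,0,0.003,0,0.016,0.8]
    - [0,0,0,0,0,0.016,0.8]
    - [0,0,0,0,0,0.008,0.8]
    - [0,0,0,0,0,0,0.8]
    - [0,0,0,0,0,0,0.8]

```text
time: 22.78
tool_pos: [0.4785, -0.0233, 0.0268]
tcp_rot: [0.031, 3.141, -0.0]
wrist_force: [-0.7, -0.1, -0.3]
width: 0.798
grip_force: 0.0
```

>>> drive_tool:
  rows:
    - [0,0,0,0,0,0,0.4]
    - [0,0,0,0,0,0,0.3]
    - [0,0,0,0,0,0,0.3]
    - [0,0,0,0,0,0,0.3]
    - [0,0,0,0,0,0,0.3]

```text
time: 23.2
tool_pos: [0.4795, -0.0238, 0.028]
tcp_rot: [0.032, 3.139, -0.001]
wrist_force: [-2.0, -0.4, 5.8]
width: 0.514
grip_force: 82.6
```

>>> drive_tool:
  rows:
    - [0,0,0,0,0,0,0.3]
    - [0,0,0,0,0,-0.005,0.3]
    - [0,0,0,0,0,-0.01,0.3]
    - [0,0,0,0,0,-0.02,0.3]
    - [0,0,0,0,0,-0.03,0.3]
    - [0,0,0,0,0,-0.03,0.3]
    - [0,0,0,0,0,0,0.3]

```text
time: 23.78
tool_pos: [0.4827, -0.0239, 0.128]
tcp_rot: [0.032, 3.13, -0.001]
wrist_force: [2.7, -0.8, -2.9]
width: 0.516
grip_force: 82.7
```

```bash
python3 - <<'E'
from h import *
print(now());plan([.480,-.0235,.124,178.8],[(.4995,-.418,.11,171,.3)])
E
```

```text
[np.float64(0.48273992658304504), np.float64(-0.023913657578960128), np.float64(0.12799481430565196), np.float64(178.83042837463586)]
10 [[0, 0, 0.8, -0.003, -0.039, 0.001, 0.3], [0, 0, 0.8, -0.003, -0.039, 0.001, 0.3], [0, 0, 0.8, -0.004, -0.039, 0.001, 0.3], [0, 0, 0.8, -0.004, -0.039, 0.002, 0.3], [0, 0, 0.8, -0.005, -0.039, 0.001, 0.3], [0, 0, 0.8, -0.006, -0.039, 0.002, 0.3], [0, 0, 0.7, -0.006, -0.039, 0.001, 0.3], [0, 0, 0.8, -0.007, -0.039, 0.002, 0.3], [0, 0, 0.7, -0.007, -0.04, 0.001, 0.3], [0, 0, 0.8, -0.0073, -0.0392, 0.002, 0.3]]
```

>>> drive_tool:
  rows:
    - [0,0,0.8,-0.003,-0.039,0.001,0.3]
    - [0,0,0.8,-0.003,-0.039,0.001,0.3]
    - [0,0,0.8,-0.004,-0.039,0.001,0.3]
    - [0,0,0.8,-0.004,-0.039,0.002,0.3]
    - [0,0,0.8,-0.005,-0.039,0.001,0.3]
    - [0,0,0.8,-0.006,-0.039,0.002,0.3]
    - [0,0,0.7,-0.006,-0.039,0.001,0.3]
    - [0,0,0.8,-0.007,-0.039,0.002,0.3]

```text
time: 24.45
tool_pos: [0.4934, -0.339, 0.1093]
tcp_rot: [-0.206, -3.133, -0.002]
wrist_force: [0.3, 0.0, -4.3]
width: 0.516
grip_force: 83.0
```

>>> drive_tool:
  rows:
    - [0,0,0.7,-0.007,-0.04,0.001,0.3]
    - [0,0,0.8,-0.007,-0.039,0.002,0.3]
    - [0,0,0,0,0,0.02,0.3]
    - [0,0,0,0,0,0.02,0.3]
    - [0,0,0,0,0,0.015,0.3]
    - [0,0,0,0,0,0.005,0.3]
    - [0,0,0,0,0,0,0.3]
    - [0,0,0,0,0,0,0.3]

```text
time: 25.12
tool_pos: [0.4974, -0.4173, 0.0468]
tcp_rot: [-0.245, -3.131, -0.001]
wrist_force: [0.2, -0.4, -4.5]
width: 0.513
grip_force: 83.3
```

```bash
python3 - <<'E'
from h import *
p=wrist(); cv2.imwrite("pics/w7.png",p["color"][:,:,::-1]);print(now())
E
```

```text
[np.float64(0.49817414307708263), np.float64(-0.4178720325985254), np.float64(0.047962295668964955), np.float64(171.04942762079307)]
```

View pics/w7.png

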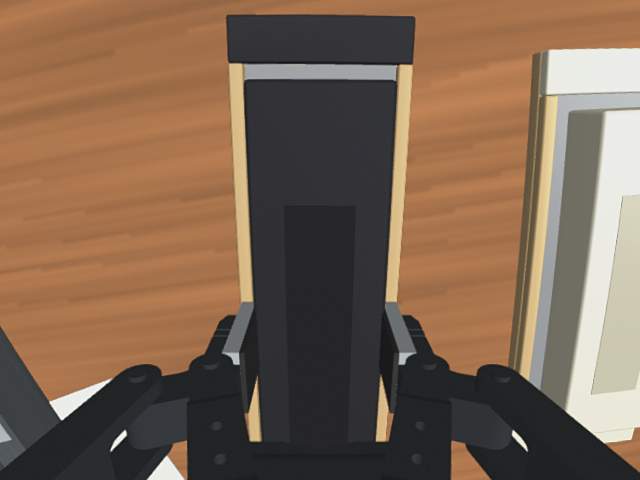

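>>> drive_tool:
  rows:
    - [0,0,0,0,0,0.015,0.3]
    - [0,0,0,0,0,0.008,0.3]
    - [0,0,0,0,0,0.004,0.3]
    - [0,0,0,0,0,0.001,0.3]
    - [0,0,0,0,0,0,0.3]
    - [0,0,0,0,0,0,0.3]

```text
time: 25.67
tool_pos: [0.4979, -0.4177, 0.0201]
tcp_rot: [0.245, 3.131, -0.0]
wrist_force: [-0.5, 0.9, -1.5]
width: 0.515
grip_force: 83.7
```

>>> drive_tool:
  rows:
    - [0,0,0,0,0,0.001,0.3]
    - [0,0,0,0,0,0,0.3]
    - [0,0,0,0,0,0,0.3]

```text
time: 25.92
tool_pos: [0.4979, -0.4177, 0.02]
tcp_rot: [0.245, 3.132, -0.0]
wrist_force: [-3.0, 4.6, 5.6]
width: 0.514
grip_force: 84.6
```

>>> drive_tool:
  rows:
    - [0,0,0,0,0,0,0.6]
    - [0,0,0,0,0,0,0.7]
    - [0,0,0,0,0,0,0.7]
    - [0,0,0,0,0,-0.005,0.7]
    - [0,0,0,0,0,-0.02,0.8]
    - [0,0,0,0,0,-0.04,0.8]
    - [0,0,0,0,0,-0.04,0.8]
    - [0,0,0,0,0,-0.04,0.8]

```text
time: 26.58
tool_pos: [0.4973, -0.4175, 0.1646]
tcp_rot: [-0.246, -3.131, -0.001]
wrist_force: [0.7, -1.8, 0.5]
width: 0.802
grip_force: 0.0
```

>>> drive_tool:
  rows:
    - [0,0,0,0,0.02,-0.04,0.8]
    - [0,0,0,0,0.04,0,0.8]
    - [0,0,0,0,0.04,0,0.8]
    - [0,0,0,0,0.04,0,0.8]
    - [0,0,0,0,0,0,0.8]
    - [0,0,0,0,0,0,0.8]
    - [0,0,0,0,0,0,0.8]

```text
time: 27.17
tool_pos: [0.5196, -0.2811, 0.2011]
tcp_rot: [0.244, 3.131, -0.002]
wrist_force: [0.4, 0.3, 0.5]
width: 0.801
grip_force: 0.0
```

```bash
python3 - <<'E'
from h import *
p=read_camera("top"); cv2.imwrite("pics/t9.png",p["color"][:,:,::-1])
for o in L:
    if 'stone' in o:
        for d in masks_of(p,o)[:1]:
            v,e=fit(p,d["mask"],o,.01,-.1); print(o,round(d["score"],2),v.round(4),round(e,3))
E
```

```text
coarse_stone 0.92 [ 0.451  -0.4201 -0.1   ] 0.789
medium_stone 0.69 [ 0.5283  0.4268 -0.2264] 0.043
green_stone 0.78 [ 0.7135  0.0301 -0.1575] 0.492
fine_stone 0.71 [ 0.5167 -0.2799 -0.0779] 0.208
```

View pics/t9.png

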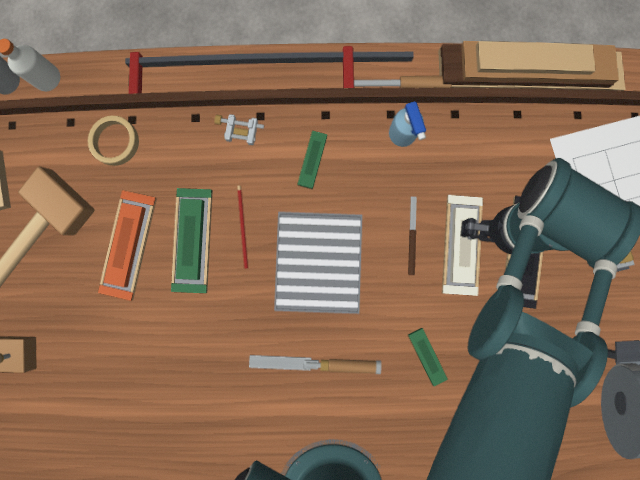

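```bash
python3 -c "
from workcell import workorder; print(workorder.finish_job())"
```

```text
the job is handed in; nothing more can be done
None
```

I laid all four stones in their own-colour trays and handed the job in at about 27 s of the 106 s allowed; the hand-in returned no verdict. The final top view shows the orange, green and white stones seated and the spray bottle and honing guide in place. The arm hid the black stone in that view, so its seating rests on the alignment picture taken before lowering and the contact force at the recess floor.

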